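# Lock a tray of glass samples into the inspection light box

## Task

Pull the black locking knob on the side of the light box all the way out, then slide the tray with the two glass plates between the rails until it is fully home against the back stop. Then push the knob fully home again so that its bolt locks the tray in, with both plates still lying in the tray. Do not tip the plates, and leave the bin, the jar and the glass disc where they are.

Things in the scene. Friction and masses are not known exactly. Their poses are not given: they have to be found in the camera images.
- light_box: Low grey light box fixed to the bench, white panel on top. Origin on the bench surface; z up, x = the direction in which the tray is pushed in, y to the left of that. It spans x -150..115, y -100..100 mm in its own frame; panel 30 mm above the bench. On it stand two rails, a back stop (face at x = 100 mm) and, at the -y side, the bolt's block. Nothing on it is higher than 57 mm above the bench.
- rail_mouth (a point): Point on the panel (30 mm above the bench) midway between the front ends of the aluminium rails: light box x = -60, y = 0 mm; axes as the light box. From here the rails run 172 mm along +x, 126 mm apart inside, 19 mm high above the panel. Ahead of it guides flare out to about 150 mm apart, 25 mm towards -x. The bolt crosses the entry 21 mm beyond this point.
- tray_home (a point): Point on the panel at light box x = 35, y = 0 mm, 30 mm above the bench: where the tray's origin lies when fully home. Axes as the light box. From x = -14 to 112 mm a 4 mm lip on each rail overhangs inwards to y = +-55 mm, underside 19 mm above the panel: the tray must slide in under the lips from the -x end and cannot be lowered in here.
- bolt (a joint): Travel of the locking bolt along the light box's -y, m: 0 = home (as at the start): its 10 mm steel rod reaches 21 mm into the entry at light box x = -39 mm and blocks the tray, or locks it in with 4 mm play. 0.032 = fully out, entry clear. A detent spring holds it at either end and snaps it to the nearer end if let go between; moving it takes up to about 10 N.
- bolt_knob (a point): Centre of the bolt's black knob: disc 30 mm across, 16 mm thick, axis along the light box's y, 39 mm above the bench; moves with the bolt. Home: at light box x = -39, y = -144 mm, inner face 36 mm outside the box's side wall; 32 mm farther when pulled out. Stem behind it 10 mm thick, with an 18 mm collar next to the knob.
- tray: Loose aluminium tray, clear floor, 130 (own x) by 120 mm (own y), rim 14 mm high, floor and walls 4 mm, 0.28 to 0.45 kg, left or right of the light box. Origin: centre of its underside. A divider along y makes two bays. A bridge handle stands over the middle. It goes in with its x along the light box's x, either end first.
- tray_grip (a point): Centre of the tray's handle bar, 55 mm above the tray's underside. The bar lies along the tray's y, 12 mm wide (along x), 14 mm high, 74 mm long, on two posts 10 mm by 6 mm at y = +-34 mm.
- plate_far: Loose green glass plate, 52 x 105 x 5 mm, 80 g, lying in the tray's +x bay; origin at the centre of its underside.
- plate_near: Loose green glass plate, 52 x 105 x 5 mm, 80 g, lying in the tray's -x bay; origin at the centre of its underside.
- bin: Bystander: open blue plastic bin 120 x 150 mm, 50 mm high, with glass discs in it, on the other side of the light box from the tray; origin at the centre of its underside.
- jar: Bystander: glass jar 68 mm in diameter, 90 mm high; origin at the centre of its underside.
- disc: Bystander: flat glass disc 80 mm in diameter, 10 mm thick; origin at the centre of its underside.
Not all that is in view belongs to the job. What is shaped like the plate_near but purple or yellow is not meant.

How it is judged:
By the outcome, as a careful person would: the job done as asked, in the order asked, and still so for the second after the job is handed in, with the robot touching nothing.
It also fails if it takes over 72 s, if anything falls off the work surface, if the arm or the gripper's body presses on something with over 40 N, if the wrist force passes 120 N, or if a joint passes its speed limit or range.

## Robot

A 6-joint arm with a two-finger parallel gripper is mounted at the origin on the work surface. World frame = base frame: x ahead of the robot, y to its left, z up, the work surface at z = 0. Lengths are in m, angles in rad, forces in N, time in s.
With the tool pointing down it reaches from about 0.25 to 0.775 m from the base axis. Payload 4 kg.
Tool frame: the origin (TCP) lies at the very end of the fingers, on their centre line; the grasp point (between the pads) lies 19 mm behind it; z points along the fingers, y is the direction in which the jaws open and shut (so a half turn about z gives the same grasp; the last joint's range is limited). The gripper opens to 94 mm and grips with 3 to 60 N. Pads are 16 mm wide; open, the fingers measure 119 mm over their backs; the gripper's body (75 mm by 177 mm) begins 78 mm behind the grasp point.
Start: joints at [-1.253, 0.087, 1.371, -0, 1.684, -0.103], TCP at [0.225, -0.502, 0.206] pointing down, gripper open.
Joint ranges: [-3.1, 3.1], [-0.76, 2.03], [0.27, 2.55], [-1.08, 4.22], [0.17, 2.65], [-2.57, 2.57]. Speed limits (rad/s): [2.79, 2.79, 3.14, 3.14, 3.14, 3.14].

## Interface

Orientations are given as [roll, pitch, yaw] about the fixed x, y, z axes, in that order (R = Rz(yaw) Ry(pitch) Rx(roll)).
In Python, from bench import robot, snapshot, calibration gives the robot as it stands. The module is installed in compiled form; this text tells all that it offers.
- The arm moves only by the tool servo_tool, never from a script. Its argument "series" is text: rows parted by semicolons, each of 5 numbers parted by spaces: the closure, from -1 (fully open) to 1 (shut), then the shift along the tool's x, y, z in cm, then the turn about the tool's z in rad. A call has 1 to 20 rows; each row is the pose to reach, as a shift and turn from the pose commanded when the call began, along the tool's axes at that moment; what a row does not reach only later rows make up. A row lasts 1/12 s, in which the tool goes at most 41.7 mm and 7.16 degrees, less where a joint would pass 70% of its speed; a pose out of reach is approached as far as the arm can. A call with a gripper value outside its range is refused whole. The fingers move at their own pace and stop on an object; the grip force is fixed at half the most. Time passes only in rows, so rows that repeat a pose let the fingers close. It gives the time, the measured TCP pose, the force and the opening at its end, in the units of the state.
- robot.get_obs(): the state, without advancing time (a new reading comes with each control period).
- snapshot(name): name is "side" or "top" or "wrist"; returns (picture, depth): 420x560x3 uint8, red, green, blue; 420x560 float32, m along the optical axis (not along the pixel's ray), 0 where there is no reading.
- calibration(name): a dict with "fx", "fy", "cx", "cy" (pixels), "rvec" (rotation vector, rad) and "tvec" (3), from world to camera coordinates, as OpenCV has them; the wrist camera has in their place "tool_from_camera" (4x4, takes a point from camera to tool coordinates, whose origin is the TCP and whose axes are the flange's). Camera axes: x right, y down, z forward; pixel columns grow to the right and rows downward; lengths in m; the calibration is good to about 2 mm. A picture is of the moment at which its call begins: read the wrist's pose just before it. calibration takes no time and is no camera call.
- robot.close_job(): hands the job in, once; it reports no verdict.
The state is a dict: "time": time; "joint_positions": joint angles; "qvel": joint speeds; "joint_torque": joint torques, N m; "tool_pos": TCP position; "ee_rot": TCP orientation; "wrist_force": force on the tool from outside, world axes, zero at the start; "wrist_torque": the same for the moment, N m; "width": finger opening in m.
Only numpy, scipy, OpenCV 4.12 (cv2) and the standard library are available. Lean on these libraries where they do the work, as an engineer would, in place of code of your own. Each camera call takes 0.05 s, during which the arm holds its last target. There are 200 camera calls.

## Working session

There is one attempt and no reset: what is moved stays moved. The work goes in short steps, Python scripts to look and compute and a tool call to move; the robot and the scene stay as the last step left them, time stands still between calls to the robot, and variables do not carry over. Pictures are saved under pics/ and viewed, about 8 in all and at most 12, crops included, and the job is handed in when it is done.

Besides the shell and the picture viewer there is one more tool, called after "Emit:" as name(argument=value, ...), one argument or row to a line, values as JSON. servo_tool: Moves the arm, as the interface text tells. Its arguments: {"type":"object","properties":{"series":{"type":"string"}},"required":["series"]}

```bash
mkdir -p pics
cat > h.py <<'E'
import numpy as np, cv2
from bench import robot, snapshot, calibration
from scipy.spatial.transform import Rotation as Rn
def cam(n, obs=None):
    c=calibration(n); K=(c['fx'],c['fy'],c['cx'],c['cy'])
    if n=='wrist':
        o=obs or robot.get_obs(); T=np.eye(4); T[:3,:3]=Rn.from_euler('xyz',o['ee_rot']).as_matrix(); T[:3,3]=o['tool_pos']
        M=T@np.array(c['tool_from_camera']); return K,M[:3,:3],M[:3,3]
    R=cv2.Rodrigues(np.array(c['rvec'],float))[0]; return K,R.T,-R.T@np.array(c['tvec'],float).ravel()
def cloud(d,C):
    K,R,t=C; v,u=np.mgrid[:d.shape[0],:d.shape[1]]
    p=np.stack([(u-K[2])/K[0]*d,(v-K[3])/K[1]*d,d],-1); P=p@R.T+t; P[d==0]=np.nan; return P
def ray(u,v,z,C):
    K,R,t=C; r=R@np.array([(u-K[2])/K[0],(v-K[3])/K[1],1]); return t+r*(z-t[2])/r[2]
def take(n,f):
    C=cam(n); im,d=snapshot(n); cv2.imwrite('pics/%s.png'%f,im[:,:,::-1]); np.savez('pics/%s.npz'%f,im=im,d=d,K=C[0],R=C[1],t=C[2]); return im,d,C
def load(f):
    z=np.load('pics/%s.npz'%f); return z['im'],z['d'],(z['K'],z['R'],z['t'])
E
python3 - <<'E'
from h import *
for n in ['top','side']:
    im,d,C=take(n,n+'0'); print(n,C)
a=cv2.imread('pics/top0.png');b=cv2.imread('pics/side0.png')
print(robot.get_obs())
E
```

```text
top ((444.6329473639786, 444.6329473639786, 274.2513135625545, 216.8853908175088), array([[ 2.71082665e-02, -9.96932577e-01,  7.34205607e-02],
       [-9.99631751e-01, -2.71251193e-02,  7.67752208e-04],
       [ 1.22614428e-03, -7.34143361e-02, -9.97300773e-01]]), array([ 0.42614044, -0.04225276,  1.34781204]))
side ((400.81692964520636, 400.81692964520636, 281.8413357541895, 202.52320028485624), array([[-0.96342619, -0.16954195,  0.20752229],
       [-0.26772752,  0.57578515, -0.77252407],
       [ 0.01148699, -0.79982935, -0.60011754]]), array([0.27105706, 0.85845191, 0.75603458]))
{'time': 0.1, 'joint_positions': array([-1.25310599e+00,  8.78891623e-02,  1.37210944e+00,  8.40587550e-06,
        1.68360485e+00, -1.03104262e-01]), 'qvel': array([ 0.00131149, -0.001828  , -0.00385085, -0.00096539,  0.00014822,
        0.00112887]), 'joint_torque': array([ 2.74514488e-03, -3.41250944e+01, -3.03301799e+01,  7.19816750e-02,
        3.04266158e-02, -1.03326759e-04]), 'tool_pos': array([ 0.22450632, -0.50154401,  0.20441361]), 'ee_rot': array([-3.13959339e+00, -2.15264563e-04,  4.20795324e-01]), 'wrist_force': array([ 0.7030619 , -0.20503743, -0.07015904]), 'wrist_torque': array([-0.00137249,  0.02881896,  0.02790201]), 'width': 0.09391440139197417}
```

View pics/top0.png

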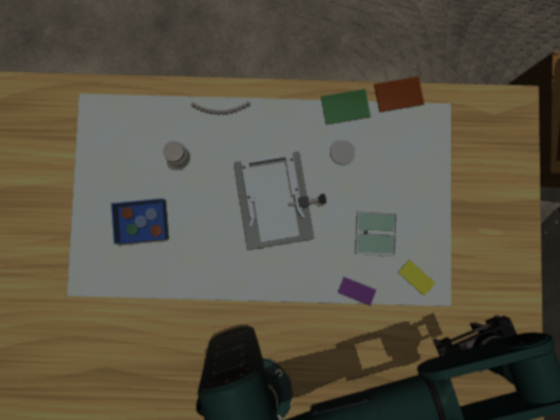

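View pics/side0.png

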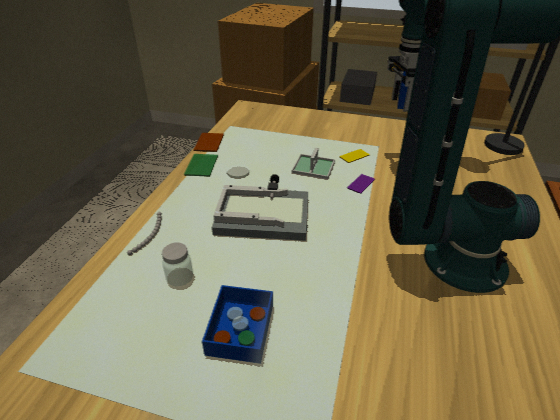

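The top view shows the light box at about (273,200), the knob at (322,200) on its right (-y) side, and the back stop at the top (268,161). The tray with the green plates is at (376,234). The bin (140,221), jar (176,153) and disc (342,152) stand clear. Decoys for the plates are purple (357,290) and yellow (416,277); a green card (345,106) and a red card (399,94) also lie flat. I'll choose the tray with the handle and check it in a crop.

Run:
```python
from h import *
im,d,C=load('top0')
c=im[140:270,225:420,::-1]; c=cv2.resize(c,None,fx=4,fy=4,interpolation=cv2.INTER_CUBIC); c=np.clip(c*1.5,0,255).astype(np.uint8); cv2.imwrite('pics/crop1.png',c)
P=cloud(d,C); z=P[...,2]
# light box: height>0.018 region around
def rect(m,name):
    m=cv2.morphologyEx(m.astype(np.uint8),cv2.MORPH_OPEN,np.ones((2,2)))
    n,l,s,ce=cv2.connectedComponentsWithStats(m)
    for i in range(1,n):
        if s[i,4]>80:
            q=P[l==i]; r=cv2.minAreaRect((q[:,:2]*1000).astype(np.float32)); print(name,s[i],r,np.nanmedian(q[:,2]))
H=np.zeros(z.shape,bool);H[135:270,225:420]=1
rect((z>0.018)&(z<0.1)&H,'high')
rect((z>0.04)&(z<0.1)&H,'rails')
rect((z>0.005)&(z<0.1)&H&(np.arange(560)[None]>345),'tray')
hsv=cv2.cvtColor(im,cv2.COLOR_RGB2HSV)
rect((hsv[...,0]>50)&(hsv[...,0]<90)&(hsv[...,1]>40)&H,'green')
rect((im.max(2)<45)&H,'black')
print('bench z',np.nanmedian(z[180:220,180:230]))
```

```text
high [ 235  153   93   97 6058] ((580.1192626953125, -68.21122741699219), (261.5832824707031, 259.19580078125), 11.581196784973145) 0.03248503510593381
high [366 231  29   5 122] ((483.57763671875, -358.3314208984375), (9.960992813110352, 93.66741943359375), 0.6826263070106506) 0.062407006021170885
rails [ 242  153   86   74 1241] ((624.32275390625, -56.64640808105469), (190.860107421875, 240.0423583984375), 20.11793327331543) 0.05321304574367591
rails [367 231  28   5 118] ((483.5364990234375, -358.651611328125), (9.89579963684082, 93.01465606689453), 0.7794610261917114) 0.06247811727524
tray [347 139  11  26 202] ((732.8986206054688, -273.0380859375), (79.03253936767578, 33.21753692626953), 0.8044658303260803) 0.011101211320850735
tray [ 356  211   43   46 1616] ((488.1988525390625, -354.07598876953125), (115.62580108642578, 134.70553588867188), 82.13079071044922) 0.01059430415511442
green [361 215  33  16 465] ((512.8954467773438, -351.10235595703125), (99.26654815673828, 47.60434341430664), 88.37212371826172) 0.010838960547721044
green [360 237  33  17 492] ((450.2142028808594, -349.73651123046875), (98.762939453125, 45.697898864746094), 87.2060317993164) 0.010192371394647681
bench z 0.001995305619029386
```

View pics/crop1.png

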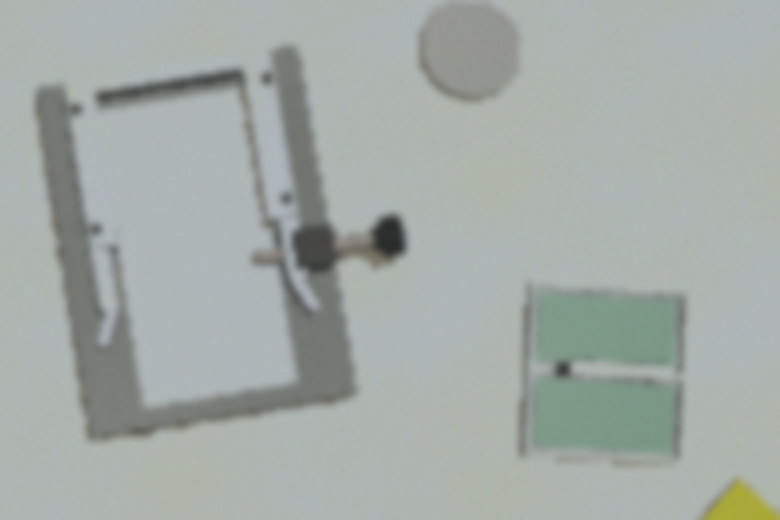

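The crop shows the tray with two green plates and a handle along world y, the bolt block at (313,245), knob at (388,235), and the mouth with flares opening downward (-x). The handle bar is at 62 mm, which matches the tray in bench contact. Next I'll fit the box frame from its wall edges.

```bash
cat >> h.py <<'E'
def boxfit(f,yaw0=0.18):
    im,d,C=load(f); P=cloud(d,C); m=(P[...,2]>0.018)&(P[...,2]<0.045); return im,d,C,P,m
E
python3 - <<'E'
from h import *
from scipy.optimize import least_squares
im,d,C,P,m=boxfit('top0'); m[:, :225]=0; m[:,345:]=0; m[:135]=0;m[265:]=0
q=P[m][:,:2]
# front corners/edges: in candidate yaw, extents (robust percentiles)
best=None
for b in np.deg2rad(np.arange(7,14,.1)):
    c,s=np.cos(b),np.sin(b); X=q@[c,s]; Y=q@[-s,c]
    # sharpness of front edge & left edge: spread of per-bin extremes
    fb=[X[(Y>y)&(Y<y+.01)].min() for y in np.arange(np.percentile(Y,3)+.03,np.percentile(Y,99)-.02,.01)]
    lb=[Y[(X>x)&(X<x+.01)].max() for x in np.arange(X.min()+.02,X.max()-.03,.01)]
    k=np.std(fb)+np.std(lb)
    if best is None or k<best[0]: best=(k,b,np.median(fb),np.median(lb),X.max(),Y.min())
k,b,f,l,xm,ym=best; print(np.rad2deg(b),best)
R=np.array([[np.cos(b),-np.sin(b)],[np.sin(b),np.cos(b)]])
O=R@[f+.150,l-.100]; print('origin',O,'len',xm-f)
for n,p in dict(knob=[-.039,-.144],knobout=[-.039,-.176],mouth=[-.06,0],home=[.035,0],pre=[-.135,0],bs=[.1,0]).items():
    w=O+R@p; K,Rc,t=C; cc=Rc.T@(np.r_[w,.039]-t); print(n,w,cc[:2]/cc[2]*K[0]+[K[2],K[3]])
print('knob black:',[ (ray(322,200,.054,C))])
E
```

```text
10.999999999999986 (np.float64(0.0013270396121197793), np.float64(0.191986217719376), np.float64(0.4255273608206139), np.float64(-0.04726155180248719), np.float64(0.6936134368335498), np.float64(-0.3813998671459929))
origin [ 0.59305213 -0.03474014] len 0.26808607601293594
knob [ 0.58224517 -0.18353601] [322.83290047 198.0725349 ]
knobout [ 0.58835105 -0.21494808] [333.47381735 196.3112442 ]
mouth [ 0.5341545  -0.04618868] [276.03151357 212.99490451]
home [ 0.62740908 -0.02806183] [270.77040085 181.53529629]
pre [ 0.46053246 -0.06049936] [280.22401532 238.06459401]
bs [ 0.69121485 -0.01565925] [267.20208969 160.19804752]
knob black: [array([ 0.57471726, -0.17958836,  0.054     ])]
```

Emit:
servo_tool(
  series="-1 45.4 -14.5 0 -1.342;-1 45.4 -14.5 0 -1.342;-1 45.4 -14.5 0 -1.342;-1 45.4 -14.5 0 -1.342;-1 45.4 -14.5 0 -1.342;-1 45.4 -14.5 0 -1.342;-1 45.4 -14.5 0 -1.342;-1 45.4 -14.5 0 -1.342;-1 45.4 -14.5 0 -1.342;-1 45.4 -14.5 0 -1.342;-1 45.4 -14.5 0 -1.342;-1 45.4 -14.5 0 -1.342;-1 45.4 -14.5 0 -1.342;-1 45.4 -14.5 0 -1.342;-1 45.4 -14.5 0 -1.342;-1 45.4 -14.5 0 -1.342",
)

```text
time: 1.43
tool_pos: [0.5789, -0.1854, 0.2054]
ee_rot: [-3.141, 0.0, 1.761]
wrist_force: [0.6, 0.3, 0.2]
width: 0.0941
```

Run:
```python
from h import *
o=robot.get_obs(); print(o['time'],o['tool_pos'],o['ee_rot'],o['joint_positions'])
take('wrist','w1')
im,d,C=load('w1'); P=cloud(d,C)
m=(im.max(2)<70)&(P[...,2]>0.03)&(P[...,2]<.06); n,l,s,c=cv2.connectedComponentsWithStats(m.astype(np.uint8))
for i in range(1,n):
    if s[i,4]>150: print(s[i],c[i],np.nanmedian(P[l==i],0),np.nanmin(P[l==i],0),np.nanmax(P[l==i],0))
print(calibration('wrist')['tool_from_camera'])
```

```text
1.4333 [ 0.57890586 -0.18537182  0.20542319] [-3.14100326e+00  2.44475615e-04  1.76086421e+00] [-4.02834266e-01  2.17113786e-01  1.22356787e+00 -5.36647065e-04
  1.70126317e+00 -5.92971795e-01]
[404   0  19 108 849] [412.86454653  52.27561837] [ 0.68520356 -0.01136517  0.04089589] [ 0.675243   -0.06578183  0.03007685] [0.69612263 0.03768192 0.05239151]
[264 124  33  29 634] [278.59621451 138.06940063] [ 0.56273669 -0.12386573  0.05547398] [ 0.54635524 -0.14076805  0.03006464] [ 0.58352779 -0.1070066   0.0577612 ]
[269 175  24  21 415] [280.57590361 186.26746988] [ 0.57583541 -0.17732779  0.04946064] [ 0.56215848 -0.18921435  0.03017727] [ 0.59105491 -0.16624956  0.05453212]
[[-2.43885789e-04 -9.60011905e-01 -2.79959072e-01  8.23983187e-02]
 [ 9.99998664e-01  2.18327618e-04 -1.61981740e-03 -2.10519521e-04]
 [ 1.61616679e-03 -2.79959093e-01  9.60010570e-01 -1.78683672e-01]
 [ 0.00000000e+00  0.00000000e+00  0.00000000e+00  1.00000000e+00]]
```

View pics/w1.png

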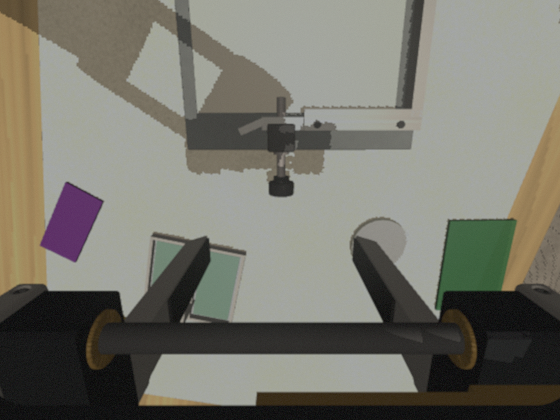

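Knob at pixel (281,186), measured at (0.5766, -0.178), top at 54 mm, as the description requires. The stem is aligned with the tool. The tray's green plates are at lower left and the disc at (378,240) is clear. I descend and grip.

Emit:
servo_tool(
  series="-1 0.8 -0.1 4 0;-1 0.8 -0.1 8 0;-1 0.8 -0.1 11.5 0;-1 0.8 -0.1 14.5 0;-1 0.8 -0.1 17 0;-1 0.8 -0.1 18.4 0;-1 0.8 -0.1 18.5 0;0.2 0.8 -0.1 18.5 0;1 0.8 -0.1 18.5 0;1 0.8 -0.1 18.5 0;1 0.8 -0.1 18.5 0;1 0.8 -0.1 18.5 0;1 0.8 -0.1 18.5 0;1 0.8 -0.1 18.5 0;1 0.8 -0.1 18.5 0;1 0.8 -0.1 18.5 0",
)

```text
time: 2.82
tool_pos: [0.5773, -0.1765, 0.0205]
ee_rot: [-3.142, 0.0, 1.763]
wrist_force: [0.0, 0.1, 0.4]
width: 0.0375
```

Emit:
servo_tool(
  series="1 0 0 0 0;1 0 0 0 0;1 0 0 0 0;1 0 0 0 0",
)

```text
time: 3.15
tool_pos: [0.5769, -0.1766, 0.0204]
ee_rot: [-3.141, -0.0, 1.763]
wrist_force: [-2.2, -0.4, 1.0]
width: 0.0292
```

Emit:
servo_tool(
  series="1 -0.4 0 0 0;1 -0.8 0 0 0;1 -1.2 0 0 0;1 -1.6 0 0 0;1 -2.0 0 0 0;1 -2.4 0 0 0;1 -2.8 0 0 0;1 -3.2 0 0 0;1 -3.4 0 0 0;1 -3.4 0 0 0;1 -3.4 0 0 0",
)

```text
time: 4.07
tool_pos: [0.583, -0.208, 0.0204]
ee_rot: [-3.14, -0.005, 1.763]
wrist_force: [-4.9, 5.5, 3.8]
width: 0.0292
```

Emit:
servo_tool(
  series="-1 0.2 0 0 0;-1 0.2 0 0 0;-1 0.2 0 0 0;-1 0.2 0 0 0;-1 0.2 0 -2 0;-1 0.2 0 -5 0;-1 0.2 0 -9 0;-1 0.2 0 -13 0;-1 0.2 0 -17 0;-1 -2 -3 -19 0;-1 -11.6 -12.8 -19 0.227;-1 -11.6 -12.8 -19 0.227;-1 -11.6 -12.8 -19 0.227;-1 -11.6 -12.8 -19 0.227;-1 -11.6 -12.8 -19 0.227;-1 -11.6 -12.8 -19 0.227;-1 -11.6 -12.8 -19 0.227",
)

```text
time: 5.48
tool_pos: [0.4812, -0.3471, 0.2104]
ee_rot: [3.141, -0.001, 1.537]
wrist_force: [0.6, 0.2, -0.3]
width: 0.094
```

Run:
```python
from h import *
o=robot.get_obs(); print(o['time'],o['tool_pos'],o['ee_rot'])
take('wrist','w2')
im,d,C=load('w2'); P=cloud(d,C)
m=(P[...,2]>0.052)&(P[...,2]<.07); n,l,s,c=cv2.connectedComponentsWithStats(m.astype(np.uint8))
for i in range(1,n):
    if s[i,4]>100:
        q=P[l==i]; print(s[i],np.nanmedian(q,0),cv2.minAreaRect((q[:,:2]*1000).astype(np.float32)))
hsv=cv2.cvtColor(im,cv2.COLOR_RGB2HSV); g=(hsv[...,0]>50)&(hsv[...,0]<90)&(hsv[...,1]>40)&(P[...,2]>.004)&(P[...,2]<.02)
n,l,s,c=cv2.connectedComponentsWithStats(g.astype(np.uint8))
for i in range(1,n):
    if s[i,4]>200:
        q=P[l==i]; print('green',s[i],np.nanmedian(q,0),cv2.minAreaRect((q[:,:2]*1000).astype(np.float32)))
t=(im.max(2)<75)&(P[...,2]>0.03)&(P[...,2]<.06); n,l,s,c=cv2.connectedComponentsWithStats(t.astype(np.uint8))
for i in range(1,n):
    if s[i,4]>150: print(s[i],np.nanmin(P[l==i],0),np.nanmax(P[l==i],0))
```

```text
5.4833 [ 0.48123753 -0.34709563  0.21039369] [ 3.14096034e+00 -8.51333486e-04  1.53722761e+00]
[368  56  14  18 147] [ 0.58242305 -0.21272714  0.05290705] ((582.2194213867188, -213.0564422607422), (13.575159072875977, 16.011857986450195), 3.2265214920043945)
[276 162  11  64 692] [ 0.48053585 -0.34515178  0.06141848] ((480.34210205078125, -347.0133972167969), (73.4423599243164, 11.771963119506836), 88.2953109741211)
[357  51  29  26 556] [ 0.567161   -0.22270316  0.03877197] [ 0.59561557 -0.19879738  0.05487668]
```

View pics/w2.png

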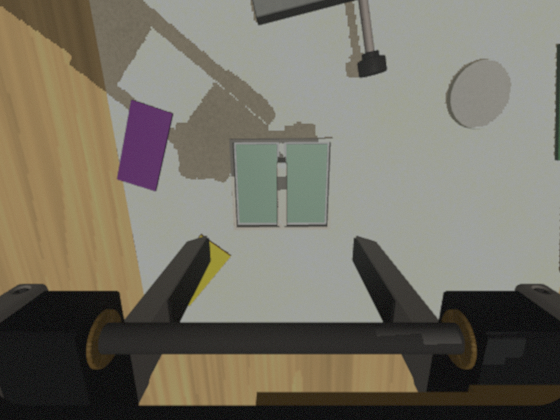

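The bar is at pixel (281,194), measured at (0.480, -0.347), 73x12 mm, yaw about -1.7°. The plates lie flat either side of it, and the knob at (371,64) stays out. I descend and grip.

Emit:
servo_tool(
  series="-1 0 -0.1 4 0;-1 0 -0.1 8 0;-1 0 -0.1 12 0;-1 0 -0.1 15 0;-1 0 -0.1 16.8 0;-1 0 -0.1 17.4 0;0.3 0 -0.1 17.4 0;1 0 -0.1 17.4 0;1 0 -0.1 17.4 0;1 0 -0.1 17.4 0;1 0 -0.1 17.4 0;1 0 -0.1 17.4 0;1 0 -0.1 17.4 0;1 0 -0.1 17.4 0;1 0 -0.1 17.4 0;1 0 -0.1 17.4 0;1 0 -0.1 17.4 0;1 0 -0.1 17.4 0;1 0 -0.1 17.4 0;1 0 -0.1 17.4 0",
)

```text
time: 7.2
tool_pos: [0.4798, -0.3483, 0.0365]
ee_rot: [3.14, 0.0, 1.536]
wrist_force: [2.4, -0.3, -0.3]
width: 0.0116
```

Emit:
servo_tool(
  series="1 0 0 -0.3 0;1 0 0 -1 0;1 0 0 -2.2 0;1 0 0 -3.8 0;1 0 0 -5.6 0;1 0 0 -7.4 0;1 0.5 -0.1 -8.8 0;1 1.5 -0.2 -9.5 -0.02;1 3 -0.4 -9.5 -0.04;1 5 -0.7 -9.5 -0.06;1 7.4 -1.1 -9.5 -0.08;1 10 -1.5 -9.5 -0.1;1 12.6 -1.9 -9.5 -0.12;1 15.2 -2.3 -9.5 -0.14;1 17.8 -2.7 -9.5 -0.16;1 20.4 -3.1 -9.5 -0.18;1 23 -3.5 -9.5 -0.2;1 25.4 -3.9 -9.5 -0.22;1 27.4 -4.2 -9.5 -0.225;1 28.6 -4.4 -9.5 -0.225",
)

```text
time: 8.87
tool_pos: [0.4433, -0.0575, 0.1303]
ee_rot: [-3.139, -0.002, 1.764]
wrist_force: [0.1, -0.8, -5.3]
width: 0.0117
```

Emit:
servo_tool(
  series="1 0.3 0 0 0;1 0.4 0 0 0;1 0.4 0 0 0",
)

```text
time: 9.12
tool_pos: [0.4444, -0.0572, 0.1312]
ee_rot: [-3.141, 0.001, 1.761]
wrist_force: [0.0, -0.3, -5.3]
width: 0.0117
```

Run:
```python
from h import *
o=robot.get_obs(); print(o['time'],o['tool_pos'],o['ee_rot'],o['width'],o['wrist_force'])
for n in ['wrist','top']:take(n,n[0]+'3')
im,d,C=load('w3'); P=cloud(d,C); z=P[...,2]
b=o['ee_rot'][2]-np.pi/2; c,s=np.cos(b),np.sin(b)
L=np.stack([(P[...,0]-o['tool_pos'][0])*c+(P[...,1]-o['tool_pos'][1])*s, -(P[...,0]-o['tool_pos'][0])*s+(P[...,1]-o['tool_pos'][1])*c],-1)*1000
# tray rim
m=(z>.095)&(z<.125)&(abs(L[...,0])<85)&(abs(L[...,1])<80); q=L[m]; print('tray',m.sum(),cv2.minAreaRect(q.astype(np.float32)),np.percentile(z[m],[5,50,95]))
# box things beyond: bins of L y
for zl,zh,n in [(.044,.058,'rails'),(.02,.04,'panel')]:
    m=(z>zl)&(z<zh)&(L[...,0]>-30)&(L[...,0]<300)&(abs(L[...,1])<200); q=L[m]; print(n,m.sum())
    for x in range(-20,280,15):
        y=q[(q[:,0]>x)&(q[:,0]<x+15),1]
        if len(y): 
            y=np.sort(y); g=np.where(np.diff(y)>8)[0]; print(x,[ (round(a[0]),round(a[-1])) for a in np.split(y,g+1)])
c=cv2.convertScaleAbs(cv2.imread('pics/t3.png')[135:275,200:400],alpha=1.4)
c=cv2.resize(c,None,fx=2.5,fy=2.5); w=cv2.imread('pics/w3.png')
o=np.zeros((420,560+500,3),np.uint8); o[:,:560]=w; o[:350,560:]=c[:350]; cv2.imwrite('pics/m3.png',cv2.resize(o,(800,317)))
```

```text
9.1167 [ 0.4443644  -0.05723093  0.13121018] [-3.14108451e+00  7.35058679e-04  1.76109457e+00] 0.011671920495414273 [ 0.00812359 -0.31461387 -5.34123967]
tray 20688 ((-0.9092636108398438, 1.4809494018554688), (130.76515197753906, 119.8131103515625), 0.009467384777963161) [0.09875556 0.10343352 0.10861015]
rails 10204
55 [(68, 79)]
70 [(-76, -66), (61, 75)]
85 [(-87, -65), (60, 74)]
100 [(-103, -65), (60, 74)]
115 [(-103, -65), (60, 74)]
130 [(-81, -57), (52, 74)]
145 [(-81, -57), (52, 74)]
160 [(-80, -57), (52, 74)]
175 [(-81, -57), (52, 74)]
190 [(-80, -57), (52, 74)]
205 [(-79, -57), (52, 74)]
220 [(-80, -57), (52, 74)]
235 [(-72, 63)]
250 [(-73, 9)]
panel 29579
-20 [(54, 65)]
-5 [(55, 97)]
10 [(55, 97)]
25 [(55, 97)]
40 [(55, 97)]
55 [(55, 97)]
70 [(54, 97)]
85 [(-93, -86), (-67, 61), (71, 97)]
100 [(-67, 58), (74, 97)]
115 [(-67, 58), (74, 97)]
130 [(-103, -92), (-67, 58), (74, 97)]
145 [(-103, -95), (-67, 49), (74, 97)]
160 [(-103, -95), (-67, 49), (74, 97)]
175 [(-103, -95), (-67, 49), (74, 97)]
190 [(-103, -94), (-67, 49), (74, 97)]
205 [(-103, -94), (-67, 49), (74, 97)]
220 [(-103, -94), (-67, 49), (74, 97)]
235 [(-103, -94), (-67, 50), (74, 97)]
250 [(74, 91)]
```

View pics/m3.png

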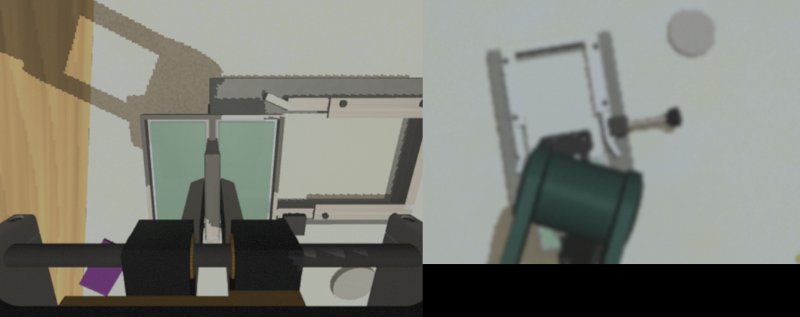

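The wrist view (left) shows the tray held level at about (212,165) in the mosaic, with both plates in it, squarely before the rails. The top view (right) shows the knob still out. In tool axes the rails' midline is at -2.6 mm and the tray's is at +1.5 mm, with parallel axes. So I shift 4 mm to -y, lower to just above the panel, and enter.

Emit:
servo_tool(
  series="1 -0.2 0 1 0;1 -0.4 0 2.2 0;1 -0.4 0 3.5 0;1 -0.4 0 4.6 0;1 -0.4 0 5.5 0;1 -0.4 0 6.1 0;1 -0.4 0 6.3 0;1 -0.4 0.3 6.35 0;1 -0.4 0.8 6.35 0;1 -0.4 1.4 6.35 0;1 -0.4 2 6.35 0;1 -0.4 2.6 6.35 0;1 -0.4 3.2 6.35 0;1 -0.4 3.6 6.35 0;1 -0.4 3.6 6.35 0",
)

```text
time: 10.47
tool_pos: [0.4818, -0.0539, 0.0681]
ee_rot: [3.141, 0.0, 1.761]
wrist_force: [-0.1, -0.8, -4.3]
width: 0.0116
```

```bash
cat > m.py <<'E'
import sys
from h import *
o=robot.get_obs(); print(o['time'],o['tool_pos'],o['ee_rot'],o['width'],o['wrist_force'],o['wrist_torque'])
f=sys.argv[1]; take('wrist',f)
im,d,C=load(f); P=cloud(d,C); z=P[...,2]
b=o['ee_rot'][2]-np.pi/2; c,s=np.cos(b),np.sin(b)
L=np.stack([(P[...,0]-o['tool_pos'][0])*c+(P[...,1]-o['tool_pos'][1])*s, -(P[...,0]-o['tool_pos'][0])*s+(P[...,1]-o['tool_pos'][1])*c],-1)*1000
m=(z>.026)&(z<.06)&(L[...,0]>-80)&(L[...,0]<280)&(abs(L[...,1])<130); q=L[m]; h=z[m]
for x in list(range(-75,270,15)):
    k=(q[:,0]>x)&(q[:,0]<x+15); y,hh=q[k,1],h[k]
    i=np.argsort(y); y,hh=y[i],hh[i]
    # print runs of equal height class (mm, rounded to 4)
    bins=[(a,round(np.median(hh[(y>=a)&(y<a+2)])*1000)) for a in range(-110,110,2) if ((y>=a)&(y<a+2)).sum()>2]
    out=[];
    for a,v in bins:
        if not out or abs(out[-1][2]-v)>3 or a-out[-1][1]>3: out.append([a,a,v])
        else: out[-1][1]=a
    print(x,[(r[0],r[1]+2,r[2]) for r in out])
E
python3 m.py w4
```

```text
10.4667 [ 0.48177507 -0.05387407  0.06809493] [3.14089297e+00 2.34012223e-04 1.76134982e+00] 0.011608644664123874 [-0.06099709 -0.83788568 -4.31124075] [ 0.0029909  -0.06931702  0.02434257]
-75 [(-50, -44, 35), (-44, 62, 44)]
-60 [(-48, 54, 40), (54, 56, 36), (56, 62, 45)]
-45 [(-48, 54, 40), (54, 56, 36), (56, 62, 45), (62, 102, 30)]
-30 [(-30, 54, 40), (54, 56, 36), (56, 62, 45), (62, 102, 30)]
-15 [(-86, -70, 30), (-58, -56, 46), (-56, -54, 40), (-2, 38, 40), (38, 40, 45), (40, 56, 40), (56, 62, 45), (62, 102, 30)]
0 [(-86, -70, 30), (-58, -56, 45), (-56, -54, 41), (-48, -46, 40), (-4, 54, 40), (54, 56, 36), (56, 62, 45), (62, 102, 30)]
15 [(-38, 54, 41), (54, 56, 36), (56, 62, 45), (62, 74, 30), (74, 78, 47), (78, 80, 38), (80, 100, 32), (100, 102, 28)]
30 [(-48, 54, 40), (54, 56, 36), (56, 62, 45), (62, 70, 30), (70, 78, 48), (78, 102, 30)]
45 [(-50, -48, 35), (-48, 54, 40), (54, 56, 36), (56, 62, 45), (62, 64, 30), (64, 78, 48), (78, 102, 29)]
60 [(-56, -44, 29), (-44, -42, 37), (-42, -40, 31), (-40, -36, 39), (-36, -30, 31), (-30, -28, 42), (-28, -18, 33), (-18, -14, 39), (-14
[... 439 characters left out ...]
8, -54, 51), (-54, 56, 30), (56, 78, 50), (78, 102, 29)]
105 [(-68, -64, 52), (-64, -60, 36), (-60, -54, 52), (-54, 54, 30), (56, 78, 52), (78, 102, 29)]
120 [(-68, -64, 52), (-64, -60, 35), (-60, -54, 52), (-54, 54, 31), (56, 78, 52), (78, 102, 29)]
135 [(-68, -64, 52), (-64, -60, 35), (-60, -52, 51), (-52, 54, 30), (56, 78, 52), (78, 102, 29)]
150 [(-68, -64, 52), (-64, -60, 35), (-60, -54, 51), (-54, 54, 31), (56, 78, 52), (78, 102, 29)]
165 [(-68, -64, 52), (-64, -60, 34), (-60, -56, 30), (-56, -54, 48), (-54, 54, 30), (56, 78, 52), (78, 102, 29)]
180 [(-64, 54, 31), (56, 62, 52), (78, 102, 29)]
195 [(-48, -42, 30), (-42, -20, 35), (-20, 54, 31), (78, 84, 29)]
210 []
225 []
240 []
255 []
```

View pics/w4.png

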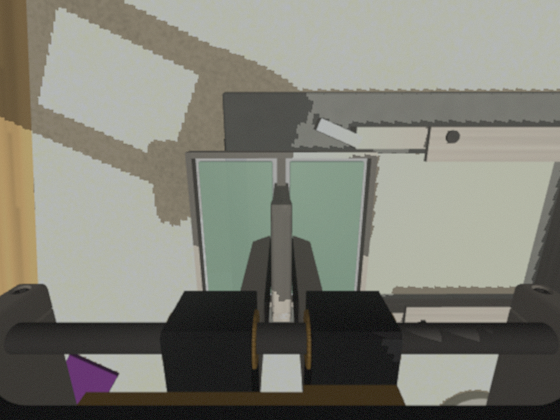

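The picture shows the tray's right edge at u≈368 already between the rails, the left rim (v≈153) just inside the rail, and both plates flat. The tray is within 1 mm of centred, with no contact force and the entry clear. I push on about 13 cm.

Emit:
servo_tool(
  series="1 -0.1 0.3 0.1 0;1 -0.1 0.8 0.1 0;1 -0.1 1.5 0.1 0;1 -0.1 2.3 0.1 0;1 -0.1 3.2 0.1 0;1 -0.1 4.1 0.1 0;1 -0.1 5 0.1 0;1 -0.1 5.9 0.1 0;1 -0.1 6.8 0.1 0;1 -0.1 7.7 0.1 0;1 -0.1 8.6 0.1 0;1 -0.1 9.5 0.1 0;1 -0.1 10.4 0.1 0;1 -0.1 11.2 0.1 0;1 -0.1 11.9 0.1 0;1 -0.1 12.5 0.1 0;1 -0.1 12.9 0.1 0;1 -0.1 13.1 0.1 0;1 -0.1 13.2 0.1 0",
)

```text
time: 12.1
tool_pos: [0.6107, -0.0301, 0.0669]
ee_rot: [-3.141, 0.0, 1.761]
wrist_force: [0.5, -0.1, -5.3]
width: 0.0119
```

Emit:
servo_tool(
  series="1 0 0.1 0 0;1 0 0.3 0 0;1 0 0.5 0 0;1 0 0.6 0 0;1 0 0.6 0 0",
)

```text
time: 12.52
tool_pos: [0.6166, -0.0289, 0.0671]
ee_rot: [3.141, 0.0, 1.761]
wrist_force: [-0.2, 0.1, -4.0]
width: 0.0118
```

Travel so far is 137 mm with no contact yet. I go on in small steps.

Emit:
servo_tool(
  series="1 0 0.1 0.05 0;1 0 0.2 0.05 0;1 0 0.3 0.05 0;1 0 0.3 0.05 0;1 0 0.3 0.05 0",
)

```text
time: 12.93
tool_pos: [0.6195, -0.0284, 0.0665]
ee_rot: [3.141, 0.0, 1.761]
wrist_force: [-0.1, -0.8, -5.0]
width: 0.0118
```

Emit:
servo_tool(
  series="1 0 0.1 0 0;1 0 0.2 0 0;1 0 0.3 0 0;1 0 0.3 0 0",
)

```text
time: 13.27
tool_pos: [0.6225, -0.0278, 0.0665]
ee_rot: [3.141, 0.0, 1.761]
wrist_force: [-0.4, 0.3, -4.2]
width: 0.0111
```

Emit:
servo_tool(
  series="1 0 0.1 0 0;1 0 0.2 0 0;1 0 0.2 0 0;1 0 0.2 0 0",
)

```text
time: 13.6
tool_pos: [0.6235, -0.0276, 0.0666]
ee_rot: [-3.14, 0.0, 1.761]
wrist_force: [-4.6, -1.2, -1.5]
width: 0.0119
```

Contact is at the expected place: tray origin about 0.6235, predicted 0.622 to 0.627. I press a little more, seat it on the panel and check.

Emit:
servo_tool(
  series="1 0 0.1 0.05 0;1 0 0.2 0.1 0;1 0 0.2 0.1 0;1 0 0.2 0.1 0",
)

```text
time: 13.93
tool_pos: [0.6235, -0.0277, 0.0666]
ee_rot: [-3.135, 0.0, 1.761]
wrist_force: [-11.1, -2.1, 5.0]
width: 0.0118
```

```bash
python3 m.py w5 | sed -n '1p;6,12p;14,20p'
```

```text
13.9333 [ 0.62345383 -0.0276672   0.0665649 ] [-3.13547431e+00  2.42995381e-06  1.76055052e+00] 0.011775136388838198 [-11.07369556  -2.08677295   4.99990253] [-0.29911259  1.81459427  0.0132099 ]
-15 [(-68, -56, 52), (-56, -54, 43), (-54, -52, 51), (-48, -46, 39), (-2, 38, 39), (38, 40, 43), (40, 56, 39), (56, 78, 52), (78, 80, 43), (80, 104, 30)]
0 [(-68, -56, 52), (-56, -54, 41), (-54, -52, 52), (-4, 56, 38), (56, 78, 52), (78, 80, 44), (80, 104, 29)]
15 [(-38, 56, 38), (56, 78, 52), (78, 80, 45), (80, 104, 29)]
30 [(-48, 56, 38), (56, 78, 52), (78, 80, 47), (80, 102, 29)]
45 [(-50, -48, 34), (-48, 56, 38), (56, 80, 52), (80, 102, 29)]
60 [(-46, -40, 41), (-40, -38, 45), (-38, 80, 52), (80, 102, 29)]
75 [(-46, -36, 53), (-34, -28, 53), (-26, -20, 52), (-18, 2, 53), (4, 28, 52), (30, 34, 52), (36, 40, 53), (42, 78, 52), (78, 102, 29)]
105 []
120 []
135 []
150 []
165 []
180 []
195 []
```

View pics/w5.png

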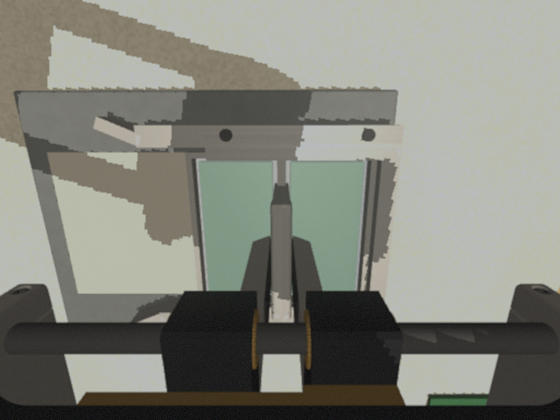

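The tray's rim at u≈368 meets the back stop at u≈375, under the lips, with 11 N contact and no further travel. Plates are flat. I release, rise and go over the knob.

Emit:
servo_tool(
  series="0.5 0 0 -0.1 0;-0.5 0 0 -0.1 0;-1 0 0 -0.1 0;-1 0 0 -0.1 0;-1 0 0 -0.1 0;-1 0 0 -0.1 0;-1 0 0 -1.5 0;-1 0 0 -4 0;-1 0 0 -8 0;-1 0 0 -12 0;-1 -3 -1.5 -13.5 0;-1 -7 -3 -13.5 0;-1 -11 -5 -13.5 0;-1 -15 -6.5 -13.5 0;-1 -17.2 -7.4 -13.5 0;-1 -17.2 -7.4 -13.5 0;-1 -17.2 -7.4 -13.5 0",
)

```text
time: 15.4
tool_pos: [0.5858, -0.2114, 0.2003]
ee_rot: [3.141, -0.0, 1.758]
wrist_force: [0.4, 0.8, -0.5]
width: 0.0939
```

Run:
```python
from h import *
o=robot.get_obs(); print(o['time'],o['tool_pos'],o['ee_rot'],o['width'])
take('wrist','w6'); take('top','t6')
im,d,C=load('w6'); P=cloud(d,C); b=o['ee_rot'][2]-np.pi/2; c,s=np.cos(b),np.sin(b)
D=P-o['tool_pos']; L=np.stack([D[...,0]*c+D[...,1]*s,-D[...,0]*s+D[...,1]*c],-1)*1000
m=(im.max(2)<70)&(P[...,2]>0.045)&(P[...,2]<.06); n,l,st,_=cv2.connectedComponentsWithStats(m.astype(np.uint8))
for i in range(1,n):
    if st[i,4]>60: q=L[l==i]; print(st[i],np.percentile(q,[2,98],axis=0).round(1).tolist(),np.nanmax(P[l==i][:,2]))
a=np.zeros((317,800,3),np.uint8); a[:,:423]=cv2.resize(cv2.imread('pics/w6.png'),(423,317))
t=cv2.resize(cv2.imread('pics/t6.png')[140:260,225:365],None,fx=2.64,fy=2.64); a[:317,423:423+t.shape[1]]=t[:317,:377]; cv2.imwrite('pics/m6.png',a)
```

```text
15.4 [ 0.5857533  -0.21138026  0.2002928 ] [ 3.14127072e+00 -4.72779269e-04  1.75772910e+00] 0.09394228589847779
[412   0  11  80 171] [[134.3, 124.1], [135.6, 192.3]] 0.05246916195112089
[264  97  30  31 814] [[-18.3, 76.1], [10.8, 104.9]] 0.05762999136753888
[268 183  23  19 353] [[-15.7, -6.5], [9.6, 12.8]] 0.05477505487167905
```

View pics/m6.png

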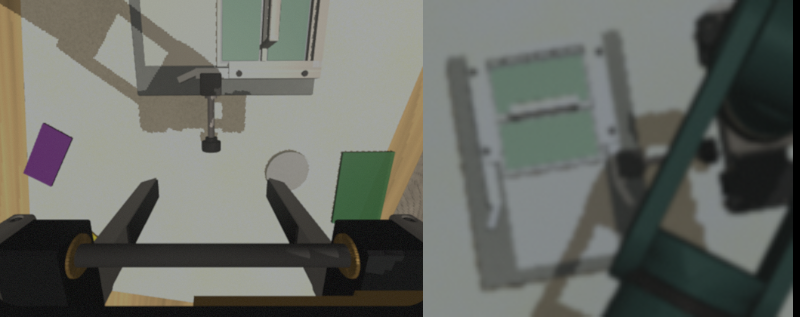

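The left picture shows the tray home with both plates in it, and the knob, still out, at (210,145). The top view shows the tray snug against the back stop. I descend on the knob, grip and push it home.

Emit:
servo_tool(
  series="-1 0.2 -0.3 4 0;-1 0.2 -0.3 8 0;-1 0.2 -0.3 11.5 0;-1 0.2 -0.3 14.5 0;-1 0.2 -0.3 17 0;-1 0.2 -0.3 18 0;0.2 0.2 -0.3 18 0;1 0.2 -0.3 18 0;1 0.2 -0.3 18 0;1 0.2 -0.3 18 0;1 0.2 -0.3 18 0;1 0.2 -0.3 18 0;1 0.2 -0.3 18 0;1 0.2 -0.3 18 0;1 0.2 -0.3 18 0;1 0.2 -0.3 18 0;1 0.2 -0.3 18 0;1 0.2 -0.3 18 0;1 0.2 -0.3 18 0;1 0.2 -0.3 18 0",
)

```text
time: 17.17
tool_pos: [0.5831, -0.2085, 0.0205]
ee_rot: [3.141, 0.0, 1.761]
wrist_force: [2.1, 0.5, -1.5]
width: 0.0288
```

Emit:
servo_tool(
  series="1 0.3 0 0 0;1 0.7 0 0 0;1 1.1 0 0 0;1 1.5 0 0 0;1 1.9 0 0 0;1 2.3 0 0 0;1 2.7 0 0 0;1 3.0 0 0 0;1 3.2 0 0 0;1 3.3 0 0 0;1 3.4 0 0 0;1 3.4 0 0 0",
)

```text
time: 18.17
tool_pos: [0.577, -0.1771, 0.0205]
ee_rot: [3.14, 0.004, 1.761]
wrist_force: [4.4, -3.9, -4.1]
width: 0.0294
```

The knob travelled 32.0 mm and met its stop. I release, clear off and check.

Emit:
servo_tool(
  series="-1 -0.1 0 0 0;-1 -0.1 0 0 0;-1 -0.1 0 0 0;-1 -0.1 0 0 0;-1 -0.1 0 0 0;-1 -0.1 0 -2 0;-1 -0.1 0 -5 0;-1 -0.1 0 -9 0;-1 -0.1 0 -13 0;-1 -0.1 0 -17 0;-1 -3 -1 -19 0;-1 -7 -4 -19 0;-1 -11 -8 -19 0;-1 -14 -11 -19 0;-1 -14 -11 -19 0;-1 -14 -11 -19 0",
)

```text
time: 19.5
tool_pos: [0.4916, -0.3374, 0.2104]
ee_rot: [-3.14, 0.001, 1.754]
wrist_force: [0.2, 0.4, 0.3]
width: 0.094
```

Run:
```python
from h import *
o=robot.get_obs(); print(o['time'],o['tool_pos'],o['width'],o['wrist_force'])
take('wrist','w7'); take('top','t7'); take('side','s7')
im,d,C=load('w7'); P=cloud(d,C); b=.1904; c,s=np.cos(b),np.sin(b)
m=(im.max(2)<70)&(P[...,2]>0.045)&(P[...,2]<.06); n,l,st,_=cv2.connectedComponentsWithStats(m.astype(np.uint8))
for i in range(1,n):
    if st[i,4]>60: print(st[i],np.nanmedian(P[l==i],0),np.nanmin(P[l==i],0),np.nanmax(P[l==i],0))
# bystander motion check, top
for f in ['top0','t7']:
    im,d,C=load(f); P=cloud(d,C); z=P[...,2]
    for nm,(x0,x1,y0,y1) in dict(bin=(105,175,190,250),jar=(155,195,135,175),disc=(325,362,135,172)).items():
        q=P[y0:y1,x0:x1].reshape(-1,3); q=q[q[:,2]>.007]; print(f,nm,len(q),q.mean(0).round(4))
a=np.zeros((317,800,3),np.uint8); a[:,:423]=cv2.resize(cv2.imread('pics/w7.png'),(423,317))
t=cv2.resize(cv2.imread('pics/s7.png')[140:260,180:320],None,fx=2.64,fy=2.64); a[:317,423:423+t.shape[1]]=t[:317,:377]; cv2.imwrite('pics/m7.png',a)
```

```text
19.5 [ 0.49161246 -0.3374409   0.2104233 ] 0.09403611247398017 [0.19656317 0.44851354 0.29296995]
[377   0  35  19 571] [ 0.56526136 -0.13327814  0.05494672] [ 0.55044551 -0.14134972  0.04506535] [ 0.58161025 -0.12331732  0.05813186]
[375  51  26  23 487] [ 0.57410255 -0.18134986  0.05093241] [ 0.56227635 -0.19160925  0.04500557] [ 0.5899181  -0.16740502  0.05569932]
top0 bin 1611 [0.5036 0.3605 0.0247]
top0 jar 596 [0.6964 0.2492 0.0708]
top0 disc 562 [ 0.7309 -0.2455  0.0117]
t7 bin 1585 [0.503  0.3607 0.0251]
t7 jar 591 [0.6958 0.2484 0.0709]
t7 disc 558 [ 0.7316 -0.2457  0.0118]
```

View pics/m7.png

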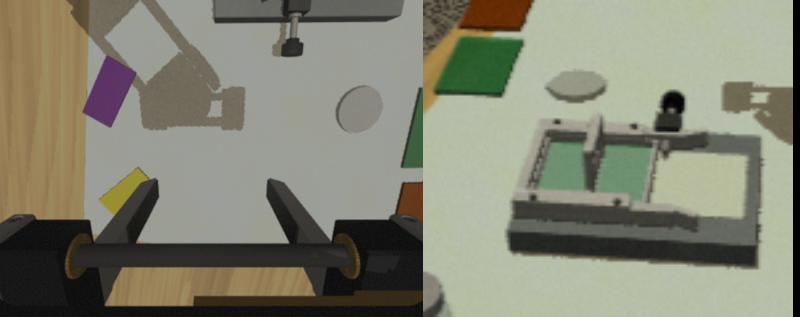

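The side view (right) shows the tray home with both green plates flat, and the bolt tip at (664,148) behind the tray's end wall. The knob is home at (0.575, -0.180), where it started (0.5766, -0.178). The bin, jar and disc have not moved (within 1 mm).

```bash
python3 -c "
from bench import robot
print(robot.close_job())"
```

```text
the job is handed in; nothing more can be done
None
```

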